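# Find the heavy side of a rotor on an inclined balancing spindle and hold it lowest

### The job

The aluminium rotor on the inclined spindle stand has a heavy insert hidden inside, and its stiff bearing keeps it wherever it is left. Take it by the steel hub, turn it by hand to feel which side is heavy, bring that heavy side to the lowest point of the tilted rotor, and finish still gripping the hub and holding it there, so that the light spot at the top can be marked. Leave everything else on the surface plate where it is.

Things in the scene. Friction and masses are not known exactly. Their poses are not given: they have to be found in the camera images.
- hub_grip (a point): Centre of the rotor's steel hub, a knurled cylinder 56 mm in diameter, 44 mm high, standing out of the rotor's face: this point is on the axis, 20 mm under its free top, 24 mm above the face. Fixed axes (they do not turn with the rotor): z along the rotor's axis, out of the face, up and back towards the robot, 35 degrees from vertical; x straight uphill along the face, -x straight downhill; y level.
- face (a point): Centre of the face of the aluminium rotor (disc 180 mm in diameter, 30 mm thick) on the fixed stand, 24 mm behind hub_grip along the axis, with the same fixed axes. Heavy side lowest means: the heavy side lies from here straight along -x. The insert sits about 57 mm off the axis; where is different every time and cannot be seen.
- rotor (a joint): Angle of the rotor about that z, rad, counterclockwise positive seen looking at its face; endless. The bearing drags about 0.25 N m either way, always more than the heavy side's pull, so the rotor never moves by itself. The pull is 0.17 to 0.23 N m with the heavy side level with the axis and none with it straight up or down: lifting it takes up to 0.48, lowering it less than 0.25.
- blank (a point): The one blank place in the ring of 12 dark bolt holes on the rotor's face (radius 74 mm); straight downhill when joint rotor is 0. It only shows how the rotor has turned and says nothing about the heavy side.

How it is judged:
By the outcome, as a careful person would: the job done as asked, in the order asked, and still so for the second after the job is handed in, while the arm keeps its last pose, push and grip.
It also fails if it takes over 72 s, if anything falls off the work surface, if the arm or the gripper's body presses on something with over 40 N, if the wrist force passes 120 N, or if a joint passes its speed limit or range.

### The arm

A 6-joint arm with a two-finger parallel gripper is mounted at the origin on the work surface. World frame = base frame: x ahead of the robot, y to its left, z up, the work surface at z = 0. Lengths are in m, angles in rad, forces in N, time in s.
With the tool pointing down it reaches from about 0.35 to 0.975 m from the base axis. Payload 4.9 kg.
Tool frame: the origin (TCP) lies on the mounting face of the last link; the fingertips stand 173 mm ahead of it and the grasp point (between the pads) lies 155 mm ahead of it; z points along the fingers, y is the line along which they close (so a half turn about z gives the same grasp; the last joint's range is limited). The gripper opens to 85 mm and grips with 20 to 120 N. Pads are 22 mm wide; open, the fingers measure 114 mm over their backs; the gripper's body (76 mm by 85 mm) begins 54 mm behind the grasp point. The pads swing forward as they close: fully open they stand 13 mm farther back than shut.
Start: joints at [-1.453, 0.053, 1.613, -0, 1.476, -0.119], TCP at [0.147, -0.608, 0.405] pointing down, gripper open.
Joint ranges: [-3.01, 3.01], [-1.01, 2.22], [0.06, 2.58], [-1.02, 4.17], [0.09, 2.62], [-3.14, 3.14]. Speed limits (rad/s): [2.57, 2.57, 3.14, 3.14, 3.14, 3.14].

### API

Orientations are given as a unit quaternion [w, x, y, z].
In Python, from bench import ctrl gives the robot as it stands. The module is installed in compiled form; this text tells all that it offers.
- The arm moves only by the tool play_rows, never from a script. Its argument "rows" is a list of rows, each a list of 7 numbers: the turn, a rotation vector about the tool's x, y, z in rad, then the shift along the tool's x, y, z in cm, then the opening, from -1 (shut) to 1 (fully open). A call has exactly 10 rows; each row is the pose to reach, as a shift and turn from the pose commanded when the call began, along the tool's axes at that moment; what a row does not reach only later rows make up. A row lasts 1/8 s, in which the tool goes at most 62.5 mm and 10.7 degrees, less where a joint would pass 70% of its speed; a pose out of reach is approached as far as the arm can. A call with a gripper value outside its range is refused whole. The fingers move at their own pace and stop on an object; "newtons" is the grip in N (left out, the last holds). Time passes only in rows, so rows that repeat a pose let the fingers close, or fill a call up. It gives the time, the measured TCP pose, the force, the opening and the grip force at its end, in the units of the state.
- ctrl.read_state(): the state, without advancing time (a new reading comes with each control period).
- ctrl.get_image(name): name is "scene" or "top"; returns a dict with "color" (400x640x3 uint8, red, green, blue), "fx", "fy", "cx", "cy" (pixels), "eye" and "rotation" of the camera in the world. Camera axes: x right, y up, looking along -z (the intrinsics and any distortion apply to the point x, -y, -z); pixel columns grow to the right and rows downward; lengths in m; the calibration is good to about 2 mm. A picture is of the moment at which its call begins. There is no depth.
- ctrl.close_job(): hands the job in; it is judged then, once.
The state is a dict: "t": time; "qpos": joint angles; "joint_velocities": joint speeds; "joint_efforts": joint torques, N m; "tool_pos": TCP position; "tcp_rot": TCP orientation; "ft_force": force on the tool from outside, world axes, zero at the start; "wrist_torque": the same for the moment, N m; "width": finger opening in m; "gripper_force": force on a finger pad.
Only numpy, scipy, OpenCV 4.12 (cv2) and the standard library are available. Lean on these libraries where they do the work, as an engineer would, in place of code of your own. Each camera call takes 0.05 s, during which the arm holds its last target. There are 200 camera calls.

## Working session

There is one attempt and no reset: what is moved stays moved. The work goes in short steps, Python scripts to look and compute and a tool call to move; the robot and the scene stay as the last step left them, time stands still between calls to the robot, and variables do not carry over. Pictures are saved under pics/ and viewed, at most 10 in all, crops included, and the job is handed in when it is done.

Besides the shell and the picture viewer there is one more tool, called after "Call:" as a command line: name --pt "numbers of a row" for each row, then --argument value for the rest. play_rows: Moves the arm, as the interface text tells. Its arguments: {"type":"object","properties":{"rows":{"type":"array"},"newtons":{"type":"number"}},"required":["rows"]}

```bash
mkdir -p pics; python3 - <<'E'
from bench import ctrl
import cv2
for n in("scene","top"):
    d=ctrl.get_image(n); cv2.imwrite(f"pics/{n}0.png",d["color"][:,:,::-1])
    print(n,{k:(v.tolist() if hasattr(v,'tolist') else v) for k,v in d.items() if k!="color"})
print(ctrl.read_state())
E
```

```text
scene {'fx': 434.2359483851547, 'fy': 434.2359483851547, 'cx': 321.78976808637424, 'cy': 205.06183721307977, 'eye': [1.152507383560168, 0.09878642674246454, 0.6234310078936027], 'rotation': [0.6108947030784536, 0.26778373712671577, 0.3043791539283833, 0.680038868400167]}
top {'fx': 369.882385756559, 'fy': 369.882385756559, 'cx': 318.0686513361009, 'cy': 196.26497480901077, 'eye': [0.5606861235771216, 0.024653106674386634, 0.8217323170546258], 'rotation': [0.7047626149288241, 0.06584685112198359, -0.06768275703042609, -0.7031307795828353]}
{'t': 0.1, 'qpos': array([-1.45297637e+00,  5.32903443e-02,  1.61415723e+00,  2.05137265e-05,
        1.47600365e+00, -1.18988515e-01]), 'joint_velocities': array([ 0.00108064, -0.00141824, -0.00372323, -0.00062106, -0.00076785,
        0.00110015]), 'joint_efforts': array([-2.45557004e-05, -3.94903064e+01, -3.71362889e+01, -1.84886230e-04,
        3.87031498e-03,  2.23457289e-05]), 'tool_pos': array([ 0.14660643, -0.60731056,  0.40358564]), 'tcp_rot': array([-9.29283315e-04,  9.92998091e-01,  1.18126743e-01,  1.07528713e-05]), 'ft_force': array([-0.28606215, -0.75509737,  0.69264539]), 'wrist_torque': array([ 0.01054324, -0.02022568, -0.01951534]), 'gripper_force': 0.0, 'width': 0.08540526535060165}
```

View pics/scene0.png

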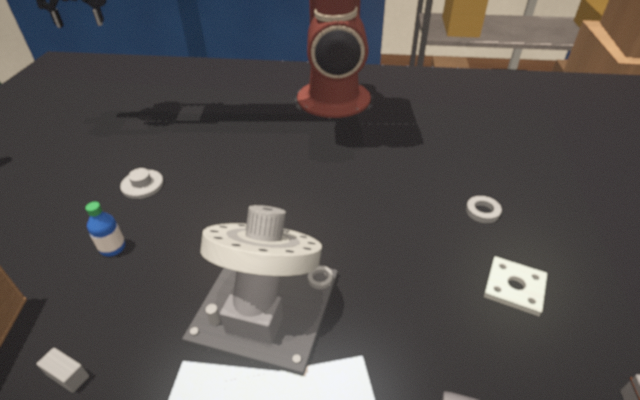

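View pics/top0.png

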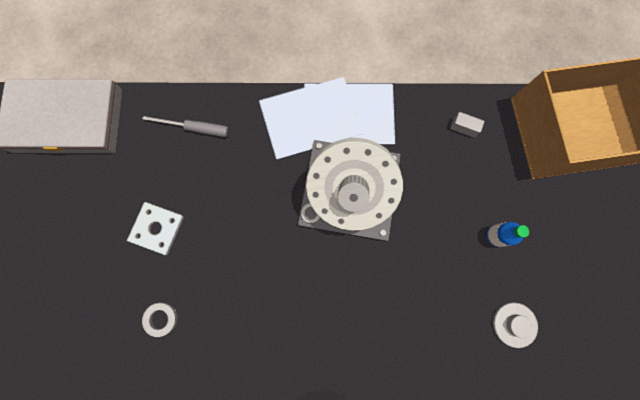

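The scene view shows the rotor at about (262,245) with the hub top at (267,210). In the top view the rotor is at about (355,186) with the hub top at (353,198). The robot side is at the bottom of the top view. Next I'll find the bolt holes in both views and triangulate them.

```bash
python3 - <<'E'
import cv2,numpy as np
a=cv2.imread("pics/scene0.png")[198:282,190:332]; b=cv2.imread("pics/top0.png")[130:245,290:415]
A=cv2.resize(a,None,fx=5,fy=5,interpolation=cv2.INTER_CUBIC);B=cv2.resize(b,None,fx=5,fy=5,interpolation=cv2.INTER_CUBIC)
cv2.imwrite("pics/a.png",A);cv2.imwrite("pics/b.png",B)
for n,I,o in(("s",A,(190,198)),("t",B,(290,130))):
    g=cv2.cvtColor(I,6); bh=cv2.morphologyEx(g,cv2.MORPH_BLACKHAT,cv2.getStructuringElement(2,(51,51)))
    _,m=cv2.threshold(bh,60,255,0); k,_,st,c=cv2.connectedComponentsWithStats(m)
    for i in range(1,k):
        if 60<st[i,4]<1800: print(n,np.round((c[i]+.5)/5-.5+o,1),st[i,2:5])
E
```

```text
s [213.4 230.8] [20  5 75]
s [291.1 237.1] [ 24  14 214]
s [218.  237.5] [ 28   8 178]
s [235.9 244.6] [ 29   9 172]
s [307.  248.2] [ 23   7 119]
s [262.6 249.6] [ 25   7 136]
s [289.2 250.9] [ 26   8 138]
t [387.  146.4] [  70   42 1405]
t [346.1 150.4] [ 33  33 842]
t [367.5 151.8] [ 32  34 852]
t [309.7 151.2] [ 23  26 235]
t [327.1 159.2] [ 32  32 804]
t [384.9 163.4] [ 34  31 825]
t [315.9 175.4] [ 31  31 765]
t [344.1 182.3] [  70   83 1745]
t [354.6 177.7] [  9  27 165]
t [358.7 179.3] [  8  28 176]
t [362.4 180.8] [ 12  31 250]
t [393.3 181.3] [ 32  30 775]
t [366.3 185.3] [ 20  48 330]
t [315.1 194.3] [ 31  30 722]
t [353.2 197.3] [  39   36 1145]
t [390.7 200.2] [ 32  29 733]
t [324.2 210.7] [ 32  28 673]
t [314.3 212.7] [ 27  34 168]
t [348.2 211.8] [ 39  16 320]
t [378.5 215.2] [ 32  29 687]
t [319.9 218.2] [10 10 71]
t [340.6 220.9] [ 31  28 659]
t [379.2 226.2] [ 32  33 460]
```

View pics/a.png

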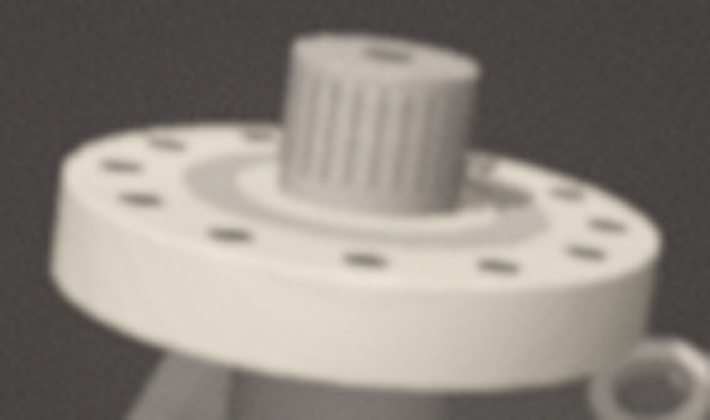

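View pics/b.png

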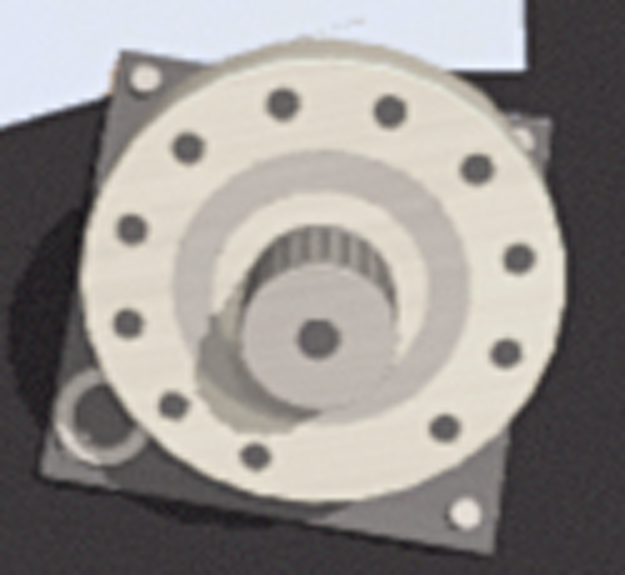

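Each view shows 11 holes, with the blank close to downhill (top view about (360,222), hidden behind the hub in the scene view). They match one to one going round from the blank.

```bash
cat > h.py <<'E'
import numpy as np,cv2
from scipy.spatial.transform import Rotation as R
C={"s":(434.236,321.790,205.062,[1.152507,.098786,.623431],[0.6108947,0.26778374,0.30437915,0.68003887]),
"t":(369.882,318.0687,196.265,[.560686,.024653,.821732],[0.70476261,0.06584685,-0.06768276,-0.70313078])}
def rot(q): return R.from_quat([q[1],q[2],q[3],q[0]])
def ray(n,u,v):
    f,cx,cy,e,q=C[n]; d=rot(q).apply([(u-cx)/f,-(v-cy)/f,-1]); return np.array(e),d/np.linalg.norm(d)
def proj(n,P):
    f,cx,cy,e,q=C[n]; c=rot(q).inv().apply(np.array(P)-e); return np.array([cx+f*c[0]/-c[2],cy-f*c[1]/-c[2]])
def tri(a,b):
    (e,d),(g,h)=ray("s",*a),ray("t",*b)
    k=np.linalg.lstsq(np.c_[d,-h],g-e,rcond=None)[0]; p,q=e+k[0]*d,g+k[1]*h
    return (p+q)/2,np.linalg.norm(p-q)
E
python3 - <<'E'
from h import *
S=[(242,224.7),(223.2,226.6),(213.8,231),(218,237.5),(235.9,244.6),(262.6,249.6),(289.2,250.9),(307,248.2),(311,243),(303.2,236),(286.6,230.6)]
T=[(378.5,215.2),(390.7,200.2),(393.3,181.3),(384.9,163.4),(367.5,151.8),(346.1,150.4),(327.1,159.2),(315.9,175.4),(315.1,194.3),(324.2,210.7),(340.6,220.9)]
X=[tri(a,b) for a,b in zip(S,T)]; P=np.array([x[0] for x in X]); print("gaps mm",np.round([x[1]*1e3 for x in X],1))
# affine fit: hole k at angle k*30deg from blank (sequence sense from the blank)
k=np.arange(1,12)*np.pi/6
A=np.c_[np.ones(11),np.cos(k),np.sin(k)]; c,u,v=np.linalg.lstsq(A,P,rcond=None)[0]
print("c",c,"|u|,|v|",np.linalg.norm(u),np.linalg.norm(v)); print("res",np.abs(A@np.array([c,u,v])-P).max())
n=np.cross(u,v); n/=np.linalg.norm(n); n*=np.sign(n[2]); print("n",n,"tilt",np.degrees(np.arccos(n[2])),"yaw",np.degrees(np.arctan2(n[1],n[0])))
h,g=tri((267.5,208.7),(353.2,197.3)); print("hubtop",h,g,"axis from c",h-c,np.linalg.norm(h-c), np.degrees(np.arctan2(*(h-c)[[1,0]])))
xh=np.array([0,0,1])-n*n[2]; xh/=np.linalg.norm(xh); y=np.cross(n,xh)
print("blank dir angle from downhill, ccw", np.degrees(np.arctan2(u@-y,u@-xh)))
E
```

```text
gaps mm [0.3 0.5 0.9 0.6 0.6 1.1 1.3 0.8 1.  0.3 0.7]
c [ 0.70678931 -0.04359962  0.14319754] |u|,|v| 0.0741494423672395 0.07420933429562916
res 0.0007003340585413631
n [-0.56206462  0.0981917   0.82124403] tilt 34.79047939654555 yaw 170.09053126249077
hubtop [ 0.68199003 -0.03919988  0.17929823] 0.0003859903683891051 axis from c [-0.02479928  0.00439974  0.03610069] 0.04401842410868249 169.93959916004326
blank dir angle from downhill, ccw 20.555493112943598
```

Strong agreement: hole radius 74.2 mm, tilt 34.8°, hub height 44.0 mm, axis yaw 170°. The blank sits at +20.6°. Now I'll plan the approach.

```bash
cat >> h.py <<'E'
a,b=np.radians(35),np.radians(170)
n=np.array([np.sin(a)*np.cos(b),np.sin(a)*np.sin(b),np.cos(a)])
xh=np.array([0,0,1])-n*n[2]; xh/=np.linalg.norm(xh); yh=np.cross(n,xh)
hub=np.array([.70679,-.0436,.1432])*.5+(np.array([.68199,-.0392,.1793])-.044*n)*.5+.024*n
R0=R.from_matrix(np.c_[yh,xh,-n])
def step(s,back,j=0.):
    Rs=rot(s["tcp_rot"]); Rt=R0*R.from_rotvec([0,0,j])
    print("turn",np.round((Rs.inv()*Rt).as_rotvec(),4),"shift cm",np.round(100*Rs.inv().apply(hub+(.155+back)*n-s["tool_pos"]),2))
def show(s):
    Rs=rot(s["tcp_rot"]); d=s["tool_pos"]-.155*n-hub
    print("t",s["t"],"j",np.round(s["qpos"],3),"w",round(s["width"],4),"gf",s["gripper_force"],"err mm x,y,z",np.round(1e3*np.array([d@xh,d@yh,d@n]),1))
    f,m=s["ft_force"],s["wrist_torque"]; print("F face axes",np.round([f@xh,f@yh,f@n],2),"M",np.round([m@xh,m@yh,m@n],4),"tilt err",np.round((R0.inv()*Rs).as_rotvec(),4))
E
python3 - <<'E'
from h import *; from bench import ctrl
s=ctrl.read_state(); print(hub); step(s,.10)
E
```

```text
[ 0.69326027 -0.0412008   0.1628883 ]
turn [-0.5415  0.3524 -1.122 ] shift cm [ 53.01 -48.05   3.28]
```

Call:
play_rows --pt "-0.02 0.02 -0.05 2 -2 0 1" --pt "-0.08 0.05 -0.16 6 -5.5 0.2 1" --pt "-0.14 0.09 -0.28 10 -9.5 0.5 1" --pt "-0.19 0.12 -0.4 14 -13 0.8 1" --pt "-0.25 0.16 -0.52 18 -17 1 1" --pt "-0.31 0.2 -0.64 22 -20.5 1.2 1" --pt "-0.37 0.24 -0.76 26 -24 1.5 1" --pt "-0.43 0.28 -0.88 30 -27.5 1.7 1" --pt "-0.49 0.32 -1.0 34 -31 2 1" --pt "-0.54 0.35 -1.12 38 -34.5 2.3 1"

```text
t: 1.35
tool_pos: [0.4355, -0.1813, 0.3813]
tcp_rot: [0.231, 0.73, 0.614, 0.192]
ft_force: [0.4, -0.6, -0.3]
width: 0.0854
gripper_force: 0.0
```

```bash
python3 - <<'E'
from h import *; from bench import ctrl
s=ctrl.read_state(); show(s); step(s,.10)
E
```

```text
t 1.35 j [-0.607 -0.47   2.13   0.301  0.936 -0.546] w 0.0854 gf 0.0 err mm x,y,z [ -62.7 -182.7  155.5]
F face axes [ 0.26 -0.47 -0.53] M [ 0.0133  0.2579 -0.0386] tilt err [ 0.0003 -0.0021 -0.0029]
turn [-0.0003  0.0021  0.0029] shift cm [18.27  6.33  5.51]
```

Call:
play_rows --pt "0 0 0 3.5 1.2 1 1" --pt "0 0 0 8 2.8 2.4 1" --pt "0 0 0 12.5 4.4 3.8 1" --pt "0 0 0 16.5 5.7 5 1" --pt "0 0 0 18.3 6.3 5.5 1" --pt "0 0 0 18.3 6.3 8 1" --pt "0 0 0 18.3 6.3 10.5 1" --pt "0 0 0 18.3 6.3 11 1" --pt "0 0 0 18.3 6.3 11 1" --pt "0 0 0 18.3 6.3 11 1"

```text
t: 2.6
tool_pos: [0.5801, -0.0233, 0.3283]
tcp_rot: [0.231, 0.731, 0.612, 0.192]
ft_force: [-0.2, -0.4, 0.4]
width: 0.0857
gripper_force: 0.0
```

```bash
python3 - <<'E'
from h import *; from bench import ctrl
s=ctrl.read_state(); show(s); step(s,.001)
for m in("scene","top"):
    d=ctrl.get_image(m); c=d["color"][:,:,::-1]; cv2.imwrite(f"pics/{m}1.png",cv2.resize(c[120:320,140:440],None,fx=2,fy=2) )
cv2.imwrite("pics/m1.png",cv2.vconcat([cv2.resize(cv2.imread("pics/scene1.png"),(450,300)),cv2.resize(cv2.imread("pics/top1.png"),(450,300))]))
E
```

```text
t 2.6 j [-0.167 -0.12   1.945 -0.012  0.706  0.016] w 0.0857 gf 0.0 err mm x,y,z [ 1.  -2.  46.2]
F face axes [ 0.1  -0.45  0.37] M [-0.0231  0.3079  0.0038] tilt err [ 0.0001 -0.0032  0.0009]
turn [-0.0001  0.0032 -0.0009] shift cm [ 0.21 -0.1   4.52]
```

View pics/m1.png

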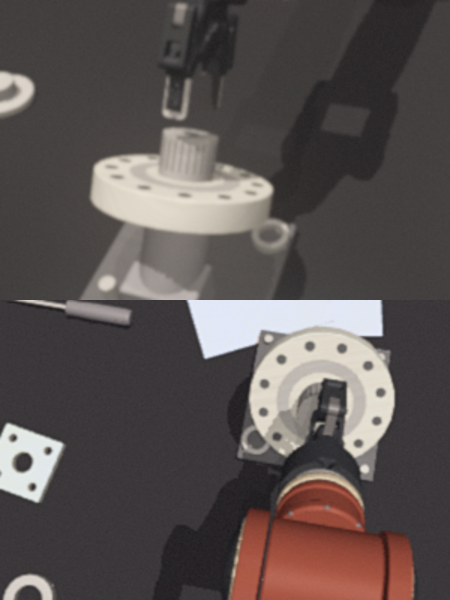

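The gripper is lined up on the hub axis with the fingers uphill and downhill of it (scene crop about (200,70), hub at (190,150)). I'll go down and grip.

Call:
play_rows --pt "0 0.003 0 0.2 -0.1 1 1" --pt "0 0.003 0 0.2 -0.1 2.5 1" --pt "0 0.003 0 0.2 -0.1 3.7 1" --pt "0 0.003 0 0.2 -0.1 4.3 1" --pt "0 0.003 0 0.2 -0.1 4.3 1" --pt "0 0.003 0 0.2 -0.1 4.3 -1" --pt "0 0.003 0 0.2 -0.1 4.3 -1" --pt "0 0.003 0 0.2 -0.1 4.3 -1" --pt "0 0.003 0 0.2 -0.1 4.3 -1" --pt "0 0.003 0 0.2 -0.1 4.3 -1" --newtons 90

```text
t: 3.95
tool_pos: [0.6045, -0.0256, 0.2937]
tcp_rot: [0.231, 0.73, 0.612, 0.194]
ft_force: [-2.9, -0.4, 5.3]
width: 0.0545
gripper_force: 95.6
```

```bash
python3 - <<'E'
from h import *; from bench import ctrl
s=ctrl.read_state(); show(s); print(s["joint_efforts"])
E
```

```text
t 3.95 j [-0.164 -0.021  1.914 -0.01   0.635  0.018] w 0.0545 gf 95.60715794563293 err mm x,y,z [ 1.2 -0.   3.9]
F face axes [ 0.74 -0.85  5.98] M [-0.0342 -0.069  -0.0162] tilt err [-0.003  -0.0002  0.0007]
[-2.24599840e-03 -3.10062504e+01 -3.30272377e+01  3.19505017e-02
 -1.40864488e+00 -8.35805949e-04]
```

Gripped cleanly (width 54.5 mm, forces small). Now I'll sweep by turning about tool z and sample the axial moment at the end of each call.

Call:
play_rows --pt "0 0 0.06 0 0 0 -1" --pt "0 0 0.12 0 0 0 -1" --pt "0 0 0.18 0 0 0 -1" --pt "0 0 0.24 0 0 0 -1" --pt "0 0 0.3 0 0 0 -1" --pt "0 0 0.36 0 0 0 -1" --pt "0 0 0.42 0 0 0 -1" --pt "0 0 0.48 0 0 0 -1" --pt "0 0 0.54 0 0 0 -1" --pt "0 0 0.6 0 0 0 -1"

```text
t: 5.2
tool_pos: [0.6046, -0.0256, 0.2938]
tcp_rot: [0.164, 0.879, 0.369, 0.254]
ft_force: [-0.7, 0.3, 5.7]
width: 0.0539
gripper_force: 95.8
```

```bash
cat > m.py <<'E'
from h import *; from bench import ctrl
import json
s=ctrl.read_state(); show(s)
r=[s["qpos"][5],float(s["wrist_torque"]@n),float(s["joint_efforts"][5]),float(s["joint_velocities"][5]),s["t"]]
open("log.txt","a").write(json.dumps([float(x) for x in r])+"\n"); print(np.round(r,4))
E
python3 m.py
```

```text
t 5.2 j [-0.164 -0.02   1.913 -0.011  0.635  0.619] w 0.0539 gf 95.7805860042572 err mm x,y,z [ 1.3 -0.   3.8]
F face axes [2.7  0.15 5.07] M [-0.0997  0.0138  0.0826] tilt err [-3.100e-03  6.000e-04  6.023e-01]
[ 0.6193  0.0826 -0.3109  0.4748  5.2   ]
```

Call:
play_rows --pt "0 0 0.06 0 0 0 -1" --pt "0 0 0.12 0 0 0 -1" --pt "0 0 0.18 0 0 0 -1" --pt "0 0 0.24 0 0 0 -1" --pt "0 0 0.3 0 0 0 -1" --pt "0 0 0.36 0 0 0 -1" --pt "0 0 0.42 0 0 0 -1" --pt "0 0 0.48 0 0 0 -1" --pt "0 0 0.54 0 0 0 -1" --pt "0 0 0.6 0 0 0 -1"

```text
t: 6.45
tool_pos: [0.6046, -0.0257, 0.2938]
tcp_rot: [0.081, 0.949, 0.092, 0.291]
ft_force: [-1.0, 0.0, 6.7]
width: 0.0542
gripper_force: 95.6
```

```bash
python3 m.py
```

```text
t 6.45 j [-0.164 -0.02   1.913 -0.011  0.635  1.219] w 0.0542 gf 95.6480884552002 err mm x,y,z [ 1.4 -0.1  3.9]
F face axes [ 3.03 -0.15  6.06] M [-0.2783  0.0048  0.0445] tilt err [-0.0033  0.0015  1.2022]
[ 1.2194  0.0445 -0.343   0.4752  6.45  ]
```

Call:
play_rows --pt "0 0 0.06 0 0 0 -1" --pt "0 0 0.12 0 0 0 -1" --pt "0 0 0.18 0 0 0 -1" --pt "0 0 0.24 0 0 0 -1" --pt "0 0 0.3 0 0 0 -1" --pt "0 0 0.36 0 0 0 -1" --pt "0 0 0.42 0 0 0 -1" --pt "0 0 0.48 0 0 0 -1" --pt "0 0 0.54 0 0 0 -1" --pt "0 0 0.6 0 0 0 -1"

```text
t: 7.7
tool_pos: [0.6046, -0.0258, 0.2939]
tcp_rot: [-0.008, 0.934, -0.192, 0.302]
ft_force: [-0.4, 0.5, 4.9]
width: 0.054
gripper_force: 95.6
```

```bash
python3 m.py
```

```text
t 7.7 j [-0.164 -0.02   1.913 -0.012  0.635  1.819] w 0.054 gf 95.60159683227539 err mm x,y,z [ 1.4 -0.2  3.9]
F face axes [2.37 0.42 4.29] M [-0.7721  0.2451  0.0496] tilt err [-0.0031  0.0021  1.8017]
[ 1.8193  0.0496 -0.3014  0.4734  7.7   ]
```

Call:
play_rows --pt "0 0 0.06 0 0 0 -1" --pt "0 0 0.12 0 0 0 -1" --pt "0 0 0.18 0 0 0 -1" --pt "0 0 0.24 0 0 0 -1" --pt "0 0 0.3 0 0 0 -1" --pt "0 0 0.36 0 0 0 -1" --pt "0 0 0.42 0 0 0 -1" --pt "0 0 0.48 0 0 0 -1" --pt "0 0 0.54 0 0 0 -1" --pt "0 0 0.6 0 0 0 -1"

```text
t: 8.95
tool_pos: [0.6046, -0.0259, 0.2938]
tcp_rot: [-0.097, 0.835, -0.459, 0.286]
ft_force: [1.2, -1.1, 6.2]
width: 0.054
gripper_force: 95.6
```

```bash
python3 m.py
```

```text
t 8.95 j [-0.164 -0.02   1.913 -0.012  0.636  2.419] w 0.054 gf 95.58155179023743 err mm x,y,z [ 1.4 -0.3  3.9]
F face axes [ 4.71 -0.91  4.24] M [-0.75    0.6787  0.1647] tilt err [-2.6000e-03  2.1000e-03  2.4012e+00]
[ 2.4191  0.1647 -0.2016  0.4745  8.95  ]
```

Call:
play_rows --pt "0 0 -0.06 0 0 0 -1" --pt "0 0 -0.12 0 0 0 -1" --pt "0 0 -0.18 0 0 0 -1" --pt "0 0 -0.24 0 0 0 -1" --pt "0 0 -0.3 0 0 0 -1" --pt "0 0 -0.36 0 0 0 -1" --pt "0 0 -0.42 0 0 0 -1" --pt "0 0 -0.48 0 0 0 -1" --pt "0 0 -0.54 0 0 0 -1" --pt "0 0 -0.6 0 0 0 -1"

```text
t: 10.2
tool_pos: [0.6046, -0.0259, 0.2938]
tcp_rot: [-0.008, 0.934, -0.191, 0.302]
ft_force: [-0.6, -0.0, 6.3]
width: 0.0543
gripper_force: 95.6
```

```bash
python3 m.py
```

```text
t 10.2 j [-0.165 -0.02   1.913 -0.01   0.635  1.817] w 0.0543 gf 95.6358003616333 err mm x,y,z [ 1.4 -0.3  3.9]
F face axes [ 3.1  -0.12  5.48] M [-0.5704  0.201  -0.3745] tilt err [-0.0026  0.0023  1.8001]
[ 1.8167 -0.3745 -0.0307 -0.4755 10.2   ]
```

Call:
play_rows --pt "0 0 -0.06 0 0 0 -1" --pt "0 0 -0.12 0 0 0 -1" --pt "0 0 -0.18 0 0 0 -1" --pt "0 0 -0.24 0 0 0 -1" --pt "0 0 -0.3 0 0 0 -1" --pt "0 0 -0.36 0 0 0 -1" --pt "0 0 -0.42 0 0 0 -1" --pt "0 0 -0.48 0 0 0 -1" --pt "0 0 -0.54 0 0 0 -1" --pt "0 0 -0.6 0 0 0 -1"

```text
t: 11.45
tool_pos: [0.6046, -0.0258, 0.2938]
tcp_rot: [0.081, 0.949, 0.093, 0.291]
ft_force: [-1.3, 0.3, 5.9]
width: 0.0541
gripper_force: 95.7
```

```bash
python3 m.py
```

```text
t 11.45 j [-0.165 -0.021  1.913 -0.01   0.635  1.217] w 0.0541 gf 95.67939519882202 err mm x,y,z [ 1.4 -0.2  3.9]
F face axes [2.29 0.11 5.56] M [-0.3085  0.0589 -0.479 ] tilt err [-0.0029  0.0019  1.2007]
[ 1.2169 -0.479  -0.0722 -0.4766 11.45  ]
```

Call:
play_rows --pt "0 0 -0.06 0 0 0 -1" --pt "0 0 -0.12 0 0 0 -1" --pt "0 0 -0.18 0 0 0 -1" --pt "0 0 -0.24 0 0 0 -1" --pt "0 0 -0.3 0 0 0 -1" --pt "0 0 -0.36 0 0 0 -1" --pt "0 0 -0.42 0 0 0 -1" --pt "0 0 -0.48 0 0 0 -1" --pt "0 0 -0.54 0 0 0 -1" --pt "0 0 -0.6 0 0 0 -1"

```text
t: 12.7
tool_pos: [0.6046, -0.0257, 0.2938]
tcp_rot: [0.164, 0.879, 0.369, 0.254]
ft_force: [-2.1, 0.3, 5.9]
width: 0.0542
gripper_force: 95.8
```

```bash
python3 m.py
```

```text
t 12.7 j [-0.164 -0.021  1.913 -0.01   0.635  0.617] w 0.0542 gf 95.79135417938232 err mm x,y,z [ 1.3 -0.1  3.9]
F face axes [ 1.62 -0.09  6.02] M [-0.0999  0.044  -0.4394] tilt err [-0.003   0.0011  0.6007]
[ 0.6168 -0.4394 -0.04   -0.4757 12.7   ]
```

Call:
play_rows --pt "0 0 -0.06 0 0 0 -1" --pt "0 0 -0.12 0 0 0 -1" --pt "0 0 -0.18 0 0 0 -1" --pt "0 0 -0.24 0 0 0 -1" --pt "0 0 -0.3 0 0 0 -1" --pt "0 0 -0.36 0 0 0 -1" --pt "0 0 -0.42 0 0 0 -1" --pt "0 0 -0.48 0 0 0 -1" --pt "0 0 -0.54 0 0 0 -1" --pt "0 0 -0.6 0 0 0 -1"

```text
t: 13.95
tool_pos: [0.6045, -0.0256, 0.2937]
tcp_rot: [0.231, 0.73, 0.613, 0.194]
ft_force: [-3.3, -0.2, 5.5]
width: 0.0541
gripper_force: 95.7
```

```bash
python3 m.py
```

```text
t 13.95 j [-0.164 -0.021  1.914 -0.01   0.635  0.017] w 0.0541 gf 95.7192850112915 err mm x,y,z [ 1.2 -0.   3.9]
F face axes [ 0.48 -0.81  6.35] M [-0.0832 -0.125  -0.3345] tilt err [-0.0031  0.0002  0.0003]
[ 0.0165 -0.3345  0.0529 -0.4765 13.95  ]
```

Call:
play_rows --pt "0 0 -0.06 0 0 0 -1" --pt "0 0 -0.12 0 0 0 -1" --pt "0 0 -0.18 0 0 0 -1" --pt "0 0 -0.24 0 0 0 -1" --pt "0 0 -0.3 0 0 0 -1" --pt "0 0 -0.36 0 0 0 -1" --pt "0 0 -0.42 0 0 0 -1" --pt "0 0 -0.48 0 0 0 -1" --pt "0 0 -0.54 0 0 0 -1" --pt "0 0 -0.6 0 0 0 -1"

```text
t: 15.2
tool_pos: [0.6044, -0.0256, 0.2936]
tcp_rot: [0.278, 0.517, 0.801, 0.117]
ft_force: [-5.2, -1.4, 6.1]
width: 0.0542
gripper_force: 95.9
```

```bash
python3 m.py
```

```text
t 15.2 j [-0.164 -0.021  1.914 -0.01   0.635 -0.584] w 0.0542 gf 95.91826915740967 err mm x,y,z [ 1.1 -0.1  3.9]
F face axes [-0.5  -2.23  7.74] M [ 0.3104 -0.2422 -0.1902] tilt err [-0.003  -0.0007 -0.5999]
[-0.5838 -0.1902  0.1734 -0.4757 15.2   ]
```

Call:
play_rows --pt "0 0 -0.06 0 0 0 -1" --pt "0 0 -0.12 0 0 0 -1" --pt "0 0 -0.18 0 0 0 -1" --pt "0 0 -0.24 0 0 0 -1" --pt "0 0 -0.3 0 0 0 -1" --pt "0 0 -0.36 0 0 0 -1" --pt "0 0 -0.42 0 0 0 -1" --pt "0 0 -0.48 0 0 0 -1" --pt "0 0 -0.54 0 0 0 -1" --pt "0 0 -0.6 0 0 0 -1"

```text
t: 16.45
tool_pos: [0.6043, -0.0257, 0.2936]
tcp_rot: [0.3, 0.257, 0.918, 0.03]
ft_force: [-6.6, -2.7, 6.9]
width: 0.0541
gripper_force: 96.0
```

```bash
python3 m.py; cat > fit.py <<'E'
import numpy as np
from scipy.optimize import least_squares
L=np.array([eval(l) for l in open("log.txt")])
j,sg=L[:,0],np.sign(L[:,3])
A=np.c_[sg,np.ones(len(j)),np.cos(j),np.sin(j)]
for c,nm in((1,"ft"),(2,"eff")):
    for B,k in((A,"offset"),(A[:,[0,2,3]],"no offset")):
        p,r,_,_=np.linalg.lstsq(B,L[:,c],rcond=None); a,b=p[-2:]
        # ft: T=f*sg - M*cos(j-jm); heavy side lowest at jm+pi/2
        x,y=(-a,-b); jm=np.arctan2(y,x)
        print(nm,k,"p",np.round(p,3),"M",np.hypot(a,b),"res",np.round(L[:,c]-B@p,3),"j low",jm+np.pi/2)
E
python3 fit.py
```

```text
t 16.45 j [-0.165 -0.021  1.914 -0.009  0.635 -1.184] w 0.0541 gf 95.98001718521118 err mm x,y,z [ 1.  -0.2  3.9]
F face axes [-1.01 -3.79  9.14] M [ 0.8051 -0.1149 -0.132 ] tilt err [-0.0024 -0.0013 -1.1997]
[-1.1841 -0.132   0.2799 -0.4754 16.45  ]
ft offset p [ 0.244 -0.012 -0.073 -0.183] M 0.1966459011154034 res [ 0.016  0.009 -0.023 -0.001  0.041 -0.027 -0.019 -0.003  0.026 -0.018] j low 2.7620762790055164
ft no offset p [ 0.246 -0.081 -0.192] M 0.20843521268559134 res [ 0.015  0.007 -0.03  -0.015  0.037 -0.025 -0.016 -0.004  0.018 -0.033] j low 2.740105809777944
eff offset p [-0.135 -0.001 -0.079 -0.19 ] M 0.20610953050703043 res [ 0.    -0.001 -0.     0.001  0.    -0.001  0.     0.001  0.    -0.001] j low 2.7468747719065574
eff no offset p [-0.135 -0.08  -0.191] M 0.2069792225218188 res [ 0.    -0.001 -0.001 -0.    -0.    -0.001  0.     0.001 -0.    -0.002] j low 2.745309378029061
```

The fit is clean: friction 0.245 N m, pull 0.207 N m, and the joint-effort residual is 1 mN m. The heavy side is lowest at j6 ≈ 2.746, which is +3.93 rad from here.

Call:
play_rows --pt "0 0 0.1 0 0 0 -1" --pt "0 0 0.24 0 0 0 -1" --pt "0 0 0.38 0 0 0 -1" --pt "0 0 0.52 0 0 0 -1" --pt "0 0 0.66 0 0 0 -1" --pt "0 0 0.8 0 0 0 -1" --pt "0 0 0.94 0 0 0 -1" --pt "0 0 1.08 0 0 0 -1" --pt "0 0 1.22 0 0 0 -1" --pt "0 0 1.36 0 0 0 -1"

```text
t: 17.7
tool_pos: [0.6045, -0.0256, 0.2937]
tcp_rot: [0.215, 0.778, 0.551, 0.212]
ft_force: [-1.9, 0.6, 5.9]
width: 0.0542
gripper_force: 95.8
```

Call:
play_rows --pt "0 0 0.14 0 0 0 -1" --pt "0 0 0.28 0 0 0 -1" --pt "0 0 0.42 0 0 0 -1" --pt "0 0 0.56 0 0 0 -1" --pt "0 0 0.7 0 0 0 -1" --pt "0 0 0.84 0 0 0 -1" --pt "0 0 0.98 0 0 0 -1" --pt "0 0 1.12 0 0 0 -1" --pt "0 0 1.26 0 0 0 -1" --pt "0 0 1.4 0 0 0 -1"

```text
t: 18.95
tool_pos: [0.6046, -0.0258, 0.2938]
tcp_rot: [0.028, 0.95, -0.08, 0.301]
ft_force: [-0.3, 0.1, 5.5]
width: 0.0543
gripper_force: 95.6
```

Call:
play_rows --pt "0 0 0.14 0 0 0 -1" --pt "0 0 0.28 0 0 0 -1" --pt "0 0 0.42 0 0 0 -1" --pt "0 0 0.56 0 0 0 -1" --pt "0 0 0.7 0 0 0 -1" --pt "0 0 0.84 0 0 0 -1" --pt "0 0 0.96 0 0 0 -1" --pt "0 0 1.06 0 0 0 -1" --pt "0 0 1.13 0 0 0 -1" --pt "0 0 1.17 0 0 0 -1"

```text
t: 20.2
tool_pos: [0.6046, -0.0259, 0.2938]
tcp_rot: [-0.142, 0.749, -0.59, 0.266]
ft_force: [0.6, -1.9, 6.0]
width: 0.0543
gripper_force: 95.6
```

```bash
python3 - <<'E'
from h import *; from bench import ctrl
s=ctrl.read_state(); show(s)
for m,k in(("scene",(190,332,198,282)),("top",(290,415,130,245))):
    c=ctrl.get_image(m)["color"][k[2]:k[3],k[0]:k[1],::-1]; cv2.imwrite(f"pics/{m}2.png",cv2.resize(c,(500,int(500*c.shape[0]/c.shape[1])),interpolation=2)[:300])
cv2.imwrite("pics/m2.png",cv2.vconcat([cv2.imread("pics/scene2.png"),cv2.imread("pics/top2.png")]))
# expected blank at rotor = 20.6deg - (j-0.017)
th=np.radians(20.6)-(s["qpos"][5]-.017); c=hub-.024*n
for k in range(12):
    a=th+k*np.pi/6; P=c+.074*(-xh*np.cos(a)-yh*np.sin(a)); u=proj("s",P); v=proj("t",P); print(k,np.round((u-[190,198])*500/142),np.round((v-[290,130])*4+[0,295]))
s=ctrl.read_state(); show(s)
E
```

```text
t 20.2 j [-0.165 -0.02   1.913 -0.012  0.636  2.748] w 0.0543 gf 95.6033456325531 err mm x,y,z [ 1.4 -0.3  3.9]
F face axes [ 4.17 -1.82  4.35] M [-0.6157  0.9433  0.28  ] tilt err [-2.3000e-03  2.1000e-03  2.7306e+00]
0 [332. 187.] [164. 401.]
1 [403. 180.] [111. 460.]
2 [428. 162.] [ 98. 535.]
3 [408. 140.] [126. 604.]
4 [354. 119.] [187. 651.]
5 [279. 103.] [264. 666.]
6 [199.  96.] [339. 645.]
7 [130.  98.] [395. 591.]
8 [ 90. 111.] [415. 518.]
9 [ 92. 133.] [391. 443.]
10 [145. 158.] [328. 390.]
11 [235. 179.] [244. 374.]
t 20.3 j [-0.165 -0.02   1.913 -0.011  0.636  2.749] w 0.0541 gf 95.61907768249512 err mm x,y,z [ 1.4 -0.4  3.8]
F face axes [ 4.73 -1.72  5.12] M [-0.6305  0.8955 -0.2313] tilt err [-1.8000e-03  2.0000e-03  2.7316e+00]
```

View pics/m2.png

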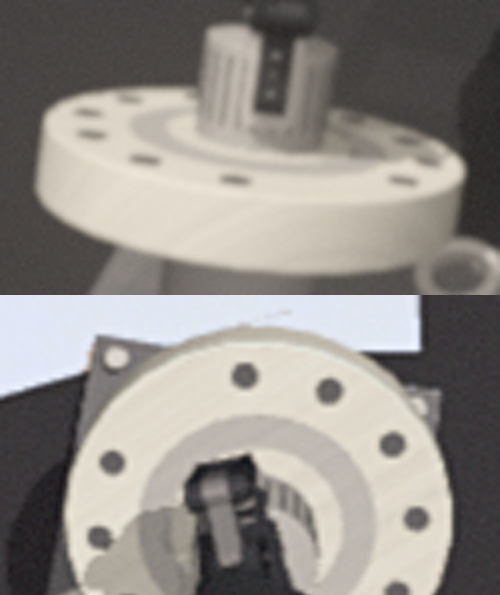

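The blank is where predicted (scene crop (332,187), top crop (164,401)) and the other holes are within 1–2 px, so the hub did not slip in the grip. I'll let it settle, then hand in.

Call:
play_rows --pt "0 0 0 0 0 0 -1" --pt "0 0 0 0 0 0 -1" --pt "0 0 0 0 0 0 -1" --pt "0 0 0 0 0 0 -1" --pt "0 0 0 0 0 0 -1" --pt "0 0 0 0 0 0 -1" --pt "0 0 0 0 0 0 -1" --pt "0 0 0 0 0 0 -1" --pt "0 0 0 0 0 0 -1" --pt "0 0 0 0 0 0 -1"

```text
t: 21.55
tool_pos: [0.6046, -0.026, 0.2938]
tcp_rot: [-0.142, 0.749, -0.59, 0.266]
ft_force: [1.0, -1.8, 5.8]
width: 0.0544
gripper_force: 95.6
```

```bash
python3 - <<'E'
from h import *; from bench import ctrl
s=ctrl.read_state(); show(s); print(ctrl.close_job())
E
```

```text
t 21.55 j [-0.165 -0.02   1.913 -0.011  0.636  2.748] w 0.0544 gf 95.61921000480652 err mm x,y,z [ 1.4 -0.4  3.9]
F face axes [ 4.35 -1.57  4.03] M [-0.5448  0.9864 -0.1662] tilt err [-1.7000e-03  2.1000e-03  2.7314e+00]
the job is handed in; nothing more can be done
None
```

Job handed in at 21.6 s: by the torque fit the heavy side (pull about 0.21 N m) is at the lowest point to within about a degree, and the arm is still gripping the hub and holding it there.

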